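# Close the mould in the vise with its own top half

### The arm

A 7-joint arm with a two-finger parallel gripper is mounted at the origin on the work surface. World frame = base frame: x ahead of the robot, y to its left, z up, the work surface at z = 0. Lengths are in m, angles in rad, forces in N, time in s.
With the tool pointing down it reaches from about 0.425 to 1.025 m from the base axis. Payload 3.6 kg.
Tool frame: the origin (TCP) lies on the centre line of the jaws, within the pads' length; the fingertips stand 22 mm ahead of it and the grasp point (between the pads) lies 3 mm ahead of it; z points along the fingers, y is the line along which they close (so a half turn about z gives the same grasp; the last joint's range is limited). The gripper opens to 85 mm and grips with 20 to 120 N. Pads are 22 mm wide; open, the fingers measure 114 mm over their backs; the gripper's body (76 mm by 85 mm) begins 54 mm behind the grasp point. The pads swing forward as they close: fully open they stand 13 mm farther back than shut.
Start: joints at [1.254, 0.591, 0.048, 1.609, -0.033, 0.943, -0.034], TCP at [0.161, -0.707, 0.253] pointing down, gripper open.
Joint ranges: [-2.69, 2.69], [-0.47, 2.24], [-1.27, 1.36], [0.19, 2.51], [-1.53, 4.68], [0.08, 2.07], [-3.09, 3.09]. Speed limits (rad/s): [2.57, 2.57, 3.14, 3.14, 3.14, 3.14, 3.14].

### API

Orientations are given as a 3x3 rotation matrix whose columns are the frame's x, y, z axes.
In Python, from cell import sensors, cams, workorder gives the robot as it stands. The module is installed in compiled form; this text tells all that it offers.
- The arm moves only by the tool send_rows, never from a script. Its argument "series" is a list of rows, each a list of 7 numbers: the finger opening in cm, from 0 to 8.54, then the shift along the tool's x, y, z in cm, then the turn, a rotation vector about the tool's x, y, z in rad. A call has 1 to 12 rows; each row shifts and turns the commanded pose from where the row before left it, along the tool's axes as they then stand; what a row does not reach is not made up. A row lasts 1/10 s, in which the tool goes at most 50 mm and 8.59 degrees, less where a joint would pass 70% of its speed; a pose out of reach is approached as far as the arm can. A call with a gripper value outside its range is refused whole. The fingers move at their own pace and stop on an object; the grip force is fixed at half the most. Time passes only in rows, so rows that do not move let the fingers close. It gives the time, the measured TCP pose, the force, the opening and the grip force at its end, in the units of the state.
- sensors.get_state(): the state, without advancing time (a new reading comes with each control period).
- cams.snapshot(name): name is "scene" or "top"; returns (picture, depth): 384x512x3 uint8, blue, green, red; 384x512 float32, m along the optical axis (not along the pixel's ray), 0 where there is no reading.
- cams.get_calibration(name): a dict with "fx", "fy", "cx", "cy" (pixels), "R" (3x3) and "t" (3): a world point X has camera coordinates R X + t. Camera axes: x right, y down, z forward; pixel columns grow to the right and rows downward; lengths in m; the calibration is good to about 2 mm. A picture is of the moment at which its call begins. get_calibration takes no time and is no camera call.
- workorder.job_done(): hands the job in; it is judged then, once.
The state is a dict: "time": time; "qpos": joint angles; "dq": joint speeds; "tau": joint torques, N m; "eef_pos": TCP position; "eef_rot": TCP orientation; "force": force on the tool from outside, world axes, zero at the start; "moment": the same for the moment, N m; "finger_gap": opening from 0.0 (shut) to 1.0 (fully open); "grip_force": force on a finger pad.
Only numpy, scipy, OpenCV 4.12 (cv2) and the standard library are available. Lean on these libraries where they do the work, as an engineer would, in place of code of your own. Each camera call takes 0.05 s, during which the arm holds its last target. There are 200 camera calls.

### The job

Close the mould that is clamped in the vise: of the three top halves lying cavity-up on the bench, pick the one whose cavity matches the bottom half in the vise, turn it over and set it on so that its holes go over the guide pins and the two faces meet all round. Do not drop the top half or let it topple, and leave the other mould halves and the things on the bench where they are.

Things in the scene. Friction and masses are not known exactly. Their poses are not given: they have to be found in the camera images.
- vise: Low blue-grey drill-press vise screwed to the bench; never moves. Origin on the bench under the centre of the clamped mould half. Bed 22 mm high; jaws 42 mm high, along the long sides of the clamped half, end 14 mm below its upper face. It reaches 70 mm to its +y, 200 mm to its -y (screw), 77 mm to +x and -x. On a wooden board, 200 mm off along its +x, wait the two spare bottom halves.
- low_star: Bottom mould half, bare aluminium, 96 (x) by 58 (y) by 34 (z) mm, immovable. Dark cavity in its upper face: a four-pointed star, 48 mm tip to tip. Origin at the centre of its underside, z up. It is either clamped in the vise (centred over the vise's origin, x along the vise's x, underside 22 mm above the bench) or waits on the board about 200 mm from there.
- top_star: Top mould half, bare aluminium, loose, 0.32 to 0.48 kg, 96 (x) by 58 (y) by 28 (z) mm, at first flat on the bench, cavity up, length roughly along world y. Dark cavity: a four-pointed star, 48 mm tip to tip. Origin at the centre of its plain back (underside at first); z points from back to cavity side, so down once turned over. It can stand on its 58 by 28 mm end.
- low_disc: Bottom mould half, bare aluminium, 96 (x) by 58 (y) by 34 (z) mm, immovable. Dark cavity in its upper face: a plain round recess, 40 mm across. Origin at the centre of its underside, z up. It is either clamped in the vise (centred over the vise's origin, x along the vise's x, underside 22 mm above the bench) or waits on the board about 200 mm from there.
- top_disc: Top mould half, bare aluminium, loose, 0.32 to 0.48 kg, 96 (x) by 58 (y) by 28 (z) mm, at first flat on the bench, cavity up, length roughly along world y. Dark cavity: a plain round recess, 40 mm across. Origin at the centre of its plain back (underside at first); z points from back to cavity side, so down once turned over. It can stand on its 58 by 28 mm end.
- low_bar: Bottom mould half, bare aluminium, 96 (x) by 58 (y) by 34 (z) mm, immovable. Dark cavity in its upper face: a straight bar recess, 44 by 14 mm, along the block. Origin at the centre of its underside, z up. It is either clamped in the vise (centred over the vise's origin, x along the vise's x, underside 22 mm above the bench) or waits on the board about 200 mm from there.
- top_bar: Top mould half, bare aluminium, loose, 0.32 to 0.48 kg, 96 (x) by 58 (y) by 28 (z) mm, at first flat on the bench, cavity up, length roughly along world y. Dark cavity: a straight bar recess, 44 by 14 mm, along the block. Origin at the centre of its plain back (underside at first); z points from back to cavity side, so down once turned over. It can stand on its 58 by 28 mm end.
- low_star_face (a point): Centre of the upper face (parting face) of low_star, 34 mm above its underside; same axes. On this face, on the x axis 37 mm either side of this point, stand two brass guide pins: 8 mm tall, 9.6 mm thick, tapering from 2 mm up to 4.4 mm at the tip.
- top_star_face (a point): Centre of the parting face (cavity side) of top_star, 28 mm from its back; same axes. In this face, on the x axis 37 mm either side of this point, are two guide holes 12 mm wide and 10 mm deep that go over the pins of low_star; either way round fits.
- low_disc_face (a point): Centre of the upper face (parting face) of low_disc, 34 mm above its underside; same axes. On this face, on the x axis 37 mm either side of this point, stand two brass guide pins: 8 mm tall, 9.6 mm thick, tapering from 2 mm up to 4.4 mm at the tip.
- top_disc_face (a point): Centre of the parting face (cavity side) of top_disc, 28 mm from its back; same axes. In this face, on the x axis 37 mm either side of this point, are two guide holes 12 mm wide and 10 mm deep that go over the pins of low_disc; either way round fits.
- low_bar_face (a point): Centre of the upper face (parting face) of low_bar, 34 mm above its underside; same axes. On this face, on the x axis 37 mm either side of this point, stand two brass guide pins: 8 mm tall, 9.6 mm thick, tapering from 2 mm up to 4.4 mm at the tip.
- top_bar_face (a point): Centre of the parting face (cavity side) of top_bar, 28 mm from its back; same axes. In this face, on the x axis 37 mm either side of this point, are two guide holes 12 mm wide and 10 mm deep that go over the pins of low_bar; either way round fits.
- mug: White mug, 80 mm across, 95 mm tall, standing at the far side. Origin at the centre of its foot. Bystander.
- polish_stick: Brown stick of polishing compound, 75 by 22 by 22 mm, lying on the bench beyond the mould halves. Origin at the centre of its underside. Bystander.
- brush: Bench brush about 0.2 m long lying on the bench beyond the mould halves. Bystander.
Mind the look-alikes: they are no part of the job. What is shaped like the top_bar but green, red or turquoise is not meant.

How it is judged:
By the outcome, as a careful person would: the job done as asked, in the order asked, and still so for the second after the job is handed in, with the robot touching nothing.
It also fails if it takes over 54 s, if anything falls off the work surface, if the arm or the gripper's body presses on something with over 40 N, if the wrist force passes 120 N, or if a joint passes its speed limit or range.

## Working session

There is one attempt and no reset: what is moved stays moved. The work goes in short steps, Python scripts to look and compute and a tool call to move; the robot and the scene stay as the last step left them, time stands still between calls to the robot, and variables do not carry over. Pictures are saved under pics/ and viewed, at most 10 in all, crops included, and the job is handed in when it is done.

Besides the shell and the picture viewer there is one more tool, called after "Emit:" by a JSON object that holds its "fn" and its "kwargs". send_rows: Moves the arm, as the interface text tells. Its arguments: {"type":"object","properties":{"series":{"type":"array"}},"required":["series"]}

```bash
mkdir -p pics; python3 - <<'E'
from cell import sensors,cams
import cv2,numpy as np
s=sensors.get_state();print(s['time'],s['eef_pos'],np.round(s['eef_rot'],3).tolist(),s['finger_gap'])
for n in ['top','scene']:
    p,d=cams.snapshot(n);cv2.imwrite(f'pics/{n}0.png',p);np.save(f'{n}0.npy',d)
    c=cams.get_calibration(n);print(n,c)
E
```

```text
0.0 [ 0.16071983 -0.70616258  0.25213276] [[0.975, 0.222, -0.001], [0.222, -0.975, 0.002], [-0.0, -0.002, -1.0]] 1.002992959354771
top {'fx': 430.19214300670643, 'fy': 430.19214300670643, 'cx': 252.96837782395033, 'cy': 183.19783880301668, 'R': array([[-0.02505158, -0.99967497,  0.00472957],
       [-0.9919729 ,  0.02427144, -0.12409937],
       [ 0.12394424, -0.0078005 , -0.99225852]]), 't': array([0.04638334, 0.54342052, 1.19543985])}
scene {'fx': 476.97819782022714, 'fy': 476.97819782022714, 'cx': 251.63210905946764, 'cy': 194.9677900883745, 'R': array([[-0.43865367,  0.89860564,  0.00953214],
       [ 0.77615599,  0.38418365, -0.49998479],
       [-0.45295125, -0.21192174, -0.86598172]]), 't': array([ 0.20678787, -0.37588063,  1.59705916])}
```

View pics/top0.png

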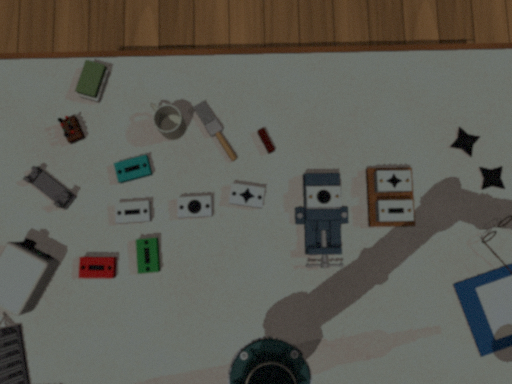

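View pics/scene0.png

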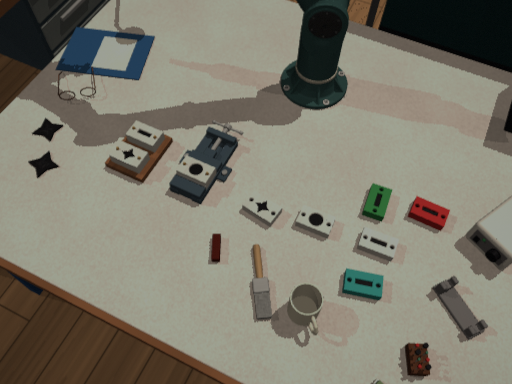

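The half in the vise (top view, about (323,197)) has a round recess; the board holds star and bar. The matching top is the disc at about (194,205) in the top view and (315,222) in the scene view. Next I measure both.

```bash
cat > h.py <<'E'
import cv2,numpy as np
from cell import sensors,cams
def ray(n,u,v,z):
    c=cams.get_calibration(n);R,t=c['R'],c['t']
    o=-R.T@t; d=R.T@np.array([(u-c['cx'])/c['fx'],(v-c['cy'])/c['fy'],1.])
    return o+d*(z-o[2])/d[2]
def proj(n,X):
    c=cams.get_calibration(n);p=c['R']@np.asarray(X)+c['t']
    return c['cx']+c['fx']*p[0]/p[2],c['cy']+c['fy']*p[1]/p[2]
def blobs(n,img,box,lo,z,white=True):
    """bright low-saturation blob(s) in box (x0,y0,x1,y1), rect in world on plane z"""
    x0,y0,x1,y1=box;k=4
    im=cv2.resize(img[y0:y1,x0:x1],None,fx=k,fy=k,interpolation=cv2.INTER_CUBIC)
    hsv=cv2.cvtColor(im,cv2.COLOR_BGR2HSV)
    m=(hsv[...,2]>lo)&(hsv[...,1]<60) if white else (hsv[...,2]<lo)
    out=[]
    for c in cv2.findContours(m.astype(np.uint8),cv2.RETR_EXTERNAL,cv2.CHAIN_APPROX_NONE)[0]:
        if cv2.contourArea(c)<80: continue
        P=(c[:,0,:]+.5)/k-.5+[x0,y0]
        W=np.array([ray(n,*p,z)[:2] for p in P],np.float32)
        M=cv2.moments(W.reshape(-1,1,2)); r=cv2.minAreaRect(W*1000)
        out.append((cv2.contourArea(c)/k/k,P.mean(0).round(1),np.array([M['m10'],M['m01']])/M['m00'],np.round(r[0],1),np.round(r[1],1),round(r[2],1)))
    return out
E
python3 - <<'E'
from h import *
t=cv2.imread('pics/top0.png');s=cv2.imread('pics/scene0.png')
B={('top','d'):(170,185,220,225),('top','v'):(296,178,350,216),('scene','d'):(285,200,342,245),('scene','v'):(165,145,222,195)}
tiles=[]
for (n,o),b in B.items():
    im=t if n=='top' else s; z=.028 if o=='d' else .056
    tiles.append(cv2.resize(im[b[1]:b[3],b[0]:b[2]],(390,280),interpolation=cv2.INTER_CUBIC))
    g=im[b[1]:b[3],b[0]:b[2]].max(2);print(n,o,np.percentile(g,[5,25,50,75,95]))
    print(' dark',*blobs(n,im,b,75,z,False),sep='\n  ')
    if n=='top' : print(' white',*blobs(n,im,b,175,z),sep='\n  ')
cv2.imwrite('pics/crop0.png',np.vstack([np.hstack(tiles[:2]),np.hstack(tiles[2:])]))
for uv in [(230,270),(250,150),(215,255),(270,290),(180,240),(265,139),(148,253),(248,194)]: print(uv,ray('top',*uv,0).round(3))
for n in('top','scene'):
  d=np.load(n+'0.npy');c=cams.get_calibration(n)
  for u,v in ([(194,205),(180,205),(323,190),(308,195)] if n=='top' else [(315,228),(195,180)]):
    z=d[v,u];print(n,(u,v),(c['R'].T@(np.array([(u-c['cx'])/c['fx']*z,(v-c['cy'])/c['fy']*z,z])-c['t'])).round(4))
E
```

```text
top d [ 30.95  99.   108.   111.   113.  ]
 dark
  (6.125, array([212.3, 210.1]), array([0.47069749, 0.15065835]), array([470.7, 150.7]), array([ 3.6, 21.3]), 89.2)
  (9.78125, array([181.1, 206.8]), array([0.48228083, 0.23931129]), array([482.4, 239.4]), array([ 9.7, 10. ]), 44.2)
  (9.59375, array([207. , 205.5]), array([0.48417303, 0.16530761]), array([484.3, 165.1]), array([10. ,  9.3]), 88.6)
  (143.53125, array([194.1, 206.2]), array([0.48325429, 0.20229344]), array([483.4, 202.5]), array([37.7, 38.6]), 89.4)
  (11.0625, array([212.1, 199.6]), array([0.5009673 , 0.15086186]), array([500.7, 150.8]), array([33.1,  4.8]), 4.9)
 white
top v [ 27.55  50.    85.   108.   112.  ]
 dark
  (148.78125, array([323.3, 196.3]), array([ 0.49988864, -0.16284528]), array([ 499.9, -162.7]), array([38.7, 39.1]), 43.0)
  (756.40625, array([319.1, 198.5]), array([ 0.49477427, -0.1522599 ]), array([ 499.8, -156.8]), array([144.6, 106. ]), 88.6)
 white
scene d [ 56.2 149.  159.  161.  164. ]
 dark
  (6.65625, array([328.3, 224.2]), array([0.48640531, 0.23972746]), array([486.3, 239.9]), array([8.8, 8. ]), 65.5)
  (84.0, array([311.4, 229.8]), array([0.52257947, 0.20495121]), array([522.7, 204.7]), array([ 9.7, 91.9]), 1.7)
  (126.09375, array([315.6, 219.1]), array([0.48711704, 0.2026706 ]), array([487.1, 202.7]), array([37.9, 36.2]), 66.0)
  (6.0, array([303. , 214.1]), array([0.48847676, 0.16567551]), array([488.5, 165.5]), array([7.8, 8.4]), 26.3)
scene v [ 26.  62.  77. 157. 160.]Traceback (most recent call last):
  File "<stdin>", line 9, in <module>
  File "h.py", line 20, in blobs
    W=np.array([ray(n,*p,z)[:2] for p in P],np.float32)
                ~~~^^^^^^^^
  File "h.py", line 4, in ray
    c=cams.get_calibration(n);R,t=c['R'],c['t']
ValueError: time passes only in moves, steps and waits
```

```bash
python3 - <<'E'
s=open('h.py').read().replace("    c=cams.get_calibration(n)","    c=CAL[n]").replace("def ray","CAL={n:cams.get_calibration(n) for n in('top','scene')}\ndef ray",1)
open('h.py','w').write(s)
E
python3 - <<'E'
from h import *
t=cv2.imread('pics/top0.png');s=cv2.imread('pics/scene0.png')
B={('top','d'):(170,185,220,225),('top','v'):(296,178,350,216),('scene','d'):(285,200,342,245),('scene','v'):(165,145,222,195)}
tiles=[]
for (n,o),b in B.items():
    im=t if n=='top' else s; z=.028 if o=='d' else .056
    tiles.append(cv2.resize(im[b[1]:b[3],b[0]:b[2]],(390,280),interpolation=cv2.INTER_CUBIC))
    if o=='v':
        print(n,' dark',*blobs(n,im,b,75,z,False),sep='\n  ')
        print(' white',*blobs(n,im,b,97 if n=='top' else 140,z),sep='\n  ')
cv2.imwrite('pics/crop0.png',np.vstack([np.hstack(tiles[:2]),np.hstack(tiles[2:])]))
for uv in [(230,270),(250,150),(215,255),(270,290),(180,240),(265,139),(148,253),(248,194),(396,197)]: print(uv,ray('top',*uv,0).round(3))
for n in('top','scene'):
  d=np.load(n+'0.npy');c=CAL[n]
  for u,v in ([(194,205),(200,205),(187,205),(336,196),(311,196)] if n=='top' else [(323,222),(185,170)]):
    z=d[v,u];print(n,(u,v),(c['R'].T@(np.array([(u-c['cx'])/c['fx']*z,(v-c['cy'])/c['fy']*z,z])-c['t'])).round(4))
E
```

```text
top
   dark
  (148.78125, array([323.3, 196.3]), array([ 0.49988864, -0.16284528]), array([ 499.9, -162.7]), array([38.7, 39.1]), 43.0)
  (756.40625, array([319.1, 198.5]), array([ 0.49477427, -0.1522599 ]), array([ 499.8, -156.8]), array([144.6, 106. ]), 88.6)
 white
  (885.84375, array([331. , 195.9]), array([ 0.50275048, -0.18156185]), array([ 501. , -175.7]), array([119.9, 106.1]), 87.0)
  (161.90625, array([298.5, 191.6]), array([ 0.51454406, -0.09398123]), array([514.8, -94.8]), array([18.2, 79. ]), 87.9)
scene
   dark
  (109.21875, array([195.5, 168.8]), array([ 0.50465362, -0.16178395]), array([ 504.6, -161.6]), array([36.3, 37. ]), 78.5)
  (5.34375, array([181.6, 159.1]), array([ 0.49270649, -0.21374159]), array([ 493.6, -213.5]), array([22.2,  3.7]), 0.6)
  (1231.15625, array([201.7, 171. ]), array([ 0.50574672, -0.14831725]), array([ 503.5, -159.7]), array([168.4, 144.2]), 26.4)
  (13.15625, array([166.3, 147.2]), array([ 0.476267  , -0.27493592]), array([ 477.7, -275.7]), array([ 9., 25.]), 88.5)
 white
  (128.84375, array([215.9, 189.2]), array([ 0.5370434 , -0.07839716]), array([534.6, -84. ]), array([45.3, 38.5]), 26.3)
  (1098.71875, array([183.1, 164.9]), array([ 0.50450943, -0.19910234]), array([ 505.6, -181.2]), array([162.6, 140.1]), 31.2)
(230, 270) [0.3   0.105 0.   ]
(250, 150) [0.648 0.039 0.   ]
(215, 255) [0.343 0.147 0.   ]
(270, 290) [ 0.241 -0.008  0.   ]
(180, 240) [0.389 0.247 0.   ]
(265, 139) [ 0.68  -0.006  0.   ]
(148, 253) [0.354 0.339 0.   ]
(248, 194) [0.517 0.048 0.   ]
(396, 197) [ 0.498 -0.385  0.   ]
top (194, 205) [0.487  0.2031 0.0236]
top (200, 205) [0.4865 0.1859 0.0239]
top (187, 205) [0.4872 0.2227 0.0262]
top (336, 196) [ 0.4995 -0.1974  0.0601]
top (311, 196) [ 0.5008 -0.127   0.0645]
scene (323, 222) [0.4871 0.2244 0.029 ]
scene (185, 170) [ 0.5208 -0.1869  0.0548]
```

View pics/crop0.png

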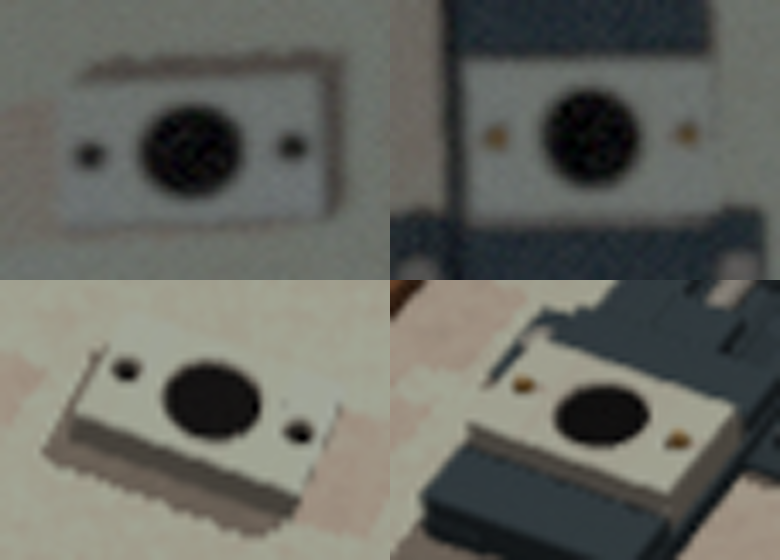

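```bash
cat >> h.py <<'E'
from scipy.spatial.transform import Rotation as Ro
def tool(yaw,th):
    """tool x at world angle 90deg+yaw (deg), z down, then turned th deg about tool y"""
    a=np.radians(yaw);x=np.array([-np.sin(a),np.cos(a),0]);z=np.array([0,0,-1.])
    return np.c_[x,np.cross(z,x),z]@Ro.from_euler('y',th,degrees=True).as_matrix()
def plan(wps,grip,start=None):
    """wps: list (grasp point or None->keep, R, n rows); rows rounded"""
    s=sensors.get_state();p,R=(np.array(s['eef_pos']),np.array(s['eef_rot'])) if start is None else start
    rows=[]
    for g,R2,n in wps:
        p2=np.array(g)-.003*R2[:,2]
        for k in range(n,0,-1):
            w=R.T@Ro.from_matrix(R2@R.T).as_rotvec()/k; w=w.round(3)
            d=(R.T@(p2-p)/k*100).round(2)
            p=p+R@d/100;R=R@Ro.from_rotvec(w).as_matrix()
            rows.append([grip,*d.tolist(),*w.tolist()])
    for i in range(0,len(rows),12): print(str([[round(v,3) for v in r] for r in rows[i:i+12]]).replace(' ',''))
    print('max',np.abs(np.array(rows)).max(0).round(2)); return p,R
def state():
    s=sensors.get_state();R=np.array(s['eef_rot'])
    print(round(s['time'],2),'grasp',(s['eef_pos']+.003*R[:,2]).round(4),'zdir',R[:,2].round(3),'y',R[:,1].round(3),'q',np.round(s['qpos'],2),'gap',round(s['finger_gap'],3),'F',np.round(s['force'],1),'grip',round(float(np.max(s['grip_force'])),1))
    return s
E
python3 - <<'E'
from h import *
t=cv2.imread('pics/top0.png').astype(int);s=cv2.imread('pics/scene0.png').astype(int)
for n,im,b in(('top',t,(300,188,350,206)),('scene',s,(170,150,220,190))):
    y=im[b[1]:b[3],b[0]:b[2]];w=np.clip(y[...,2]-y[...,0]-18,0,None)
    _,lab,st,_=cv2.connectedComponentsWithStats((w>0).astype(np.uint8))
    for i in range(1,len(st)):
        m=lab==i
        if w[m].sum()<40: continue
        v,u=np.nonzero(m);ww=w[m];U,V=(u*ww).sum()/ww.sum()+b[0],(v*ww).sum()/ww.sum()+b[1]
        print(n,round(U,1),round(V,1),ww.sum(),ray(n,U,V,.061).round(4))
R0=tool(1.5,0);state()
plan([([.40,-.42,.26],tool(-40,0),8),([.52,-.1,.25],tool(0,0),8),([.485,.2025,.15],tool(1.5,30),8)],8.5)
E
```

```text
top 310.5 196.4 48 [ 0.5001 -0.126   0.061 ]
scene 174.9 154.5 1175 [ 0.4908 -0.237   0.061 ]
scene 184.4 163.1 266 [ 0.5043 -0.1974  0.061 ]
scene 206.9 172.8 258 [ 0.5048 -0.1244  0.061 ]
scene 215.8 186.0 537 [ 0.5319 -0.0814  0.061 ]
0.1 grasp [ 0.1608 -0.7062  0.2492] zdir [-0.001  0.002 -1.   ] y [ 0.222 -0.975 -0.002] q [ 1.25  0.59  0.05  1.61 -0.03  0.94 -0.03] gap 1.0 F [ 0.3  0.5 -0.3] grip 0.0
[[8.5,3.71,-2.82,-0.13,-0.0,-0.0,-0.081],[8.5,3.93,-2.52,-0.13,-0.0,-0.0,-0.081],[8.5,4.12,-2.19,-0.13,-0.0,-0.0,-0.081],[8.5,4.28,-1.85,-0.13,-0.0,-0.0,-0.081],[8.5,4.42,-1.5,-0.13,-0.0,-0.0,-0.081],[8.5,4.52,-1.13,-0.13,-0.001,-0.0,-0.081],[8.5,4.6,-0.77,-0.13,-0.0,-0.0,-0.081],[8.5,4.64,-0.39,-0.12,-0.001,-0.001,-0.082],[8.5,4.03,-1.42,0.12,0.0,0.0,-0.087],[8.5,4.14,-1.07,0.12,0.0,0.0,-0.087],[8.5,4.21,-0.7,0.13,0.0,0.0,-0.087],[8.5,4.26,-0.33,0.12,0.0,0.0,-0.087]]
[[8.5,4.27,0.04,0.13,0.0,0.0,-0.087],[8.5,4.25,0.41,0.12,0.0,0.0,-0.088],[8.5,4.2,0.78,0.13,0.0,0.0,-0.087],[8.5,4.12,1.14,0.12,0.0,0.0,-0.088],[8.5,3.76,-0.44,1.25,0.001,0.065,-0.003],[8.5,3.68,-0.42,1.5,0.001,0.066,-0.003],[8.5,3.57,-0.41,1.74,0.001,0.065,-0.003],[8.5,3.45,-0.4,1.96,0.001,0.066,-0.003],[8.5,3.31,-0.39,2.19,0.001,0.065,-0.003],[8.5,3.17,-0.38,2.4,0.001,0.066,-0.004],[8.5,3.0,-0.36,2.6,0.001,0.065,-0.003],[8.5,2.83,-0.35,2.8,0.0,0.066,-0.004]]
max [8.5  4.64 2.82 2.8  0.   0.07 0.09]
```

Emit:
{"fn": "send_rows", "kwargs": {"series": [[8.5,3.7,-2.8,-0.1,0,0,-0.08],[8.5,3.9,-2.5,-0.1,0,0,-0.08],[8.5,4.1,-2.2,-0.1,0,0,-0.08],[8.5,4.3,-1.9,-0.1,0,0,-0.08],[8.5,4.4,-1.5,-0.1,0,0,-0.08],[8.5,4.5,-1.1,-0.1,0,0,-0.08],[8.5,4.6,-0.8,-0.1,0,0,-0.08],[8.5,4.6,-0.4,-0.1,0,0,-0.08],[8.5,4.0,-1.4,0.1,0,0,-0.087],[8.5,4.1,-1.1,0.1,0,0,-0.087],[8.5,4.2,-0.7,0.1,0,0,-0.087],[8.5,4.3,-0.3,0.1,0,0,-0.087]]}}

```text
time: 1.3
eef_pos: [0.4612, -0.2612, 0.257]
eef_rot: [[0.348, 0.937, -0.001], [0.937, -0.348, 0.0], [-0.0, -0.001, -1.0]]
force: [1.0, 0.4, -0.2]
finger_gap: 0.998
grip_force: 0.0
```

Emit:
{"fn": "send_rows", "kwargs": {"series": [[8.5,4.3,0,0.1,0,0,-0.087],[8.5,4.3,0.4,0.1,0,0,-0.087],[8.5,4.2,0.8,0.1,0,0,-0.087],[8.5,4.1,1.1,0.1,0,0,-0.087],[8.5,3.8,-0.4,1.25,0,0.065,0],[8.5,3.7,-0.4,1.5,0,0.065,0],[8.5,3.6,-0.4,1.7,0,0.065,0],[8.5,3.4,-0.4,2.0,0,0.065,0],[8.5,3.3,-0.4,2.2,0,0.065,0],[8.5,3.2,-0.4,2.4,0,0.065,0],[8.5,3.0,-0.4,2.6,0,0.065,0],[8.5,2.8,-0.4,2.8,0,0.065,0]]}}

```text
time: 2.5
eef_pos: [0.4935, 0.2003, 0.1519]
eef_rot: [[0.01, 1.0, 0.006], [0.867, -0.012, 0.499], [0.499, 0.0, -0.867]]
force: [0.7, -0.3, -0.2]
finger_gap: 0.994
grip_force: 0.0
```

```bash
python3 - <<'E'
from h import *
state()
plan([([.486,.2025,.09],tool(1.5,30),3),([.486,.2025,.024],tool(1.5,30),5)],8.5)
E
```

```text
2.5 grasp [0.4936 0.2018 0.1493] zdir [ 0.006  0.499 -0.867] y [ 1.    -0.012  0.   ] q [ 0.36  0.65 -0.78  2.2  -0.19  0.3  -0.1 ] gap 0.994 F [ 0.7 -0.3 -0.2] grip 0.0
[[8.5,-0.97,-0.25,1.72,0.006,0.001,-0.011],[8.5,-0.97,-0.25,1.72,0.007,0.0,-0.011],[8.5,-0.96,-0.25,1.73,0.006,0.001,-0.011],[8.5,-0.66,-0.0,1.14,0.0,-0.0,0.0],[8.5,-0.66,-0.0,1.14,0.0,-0.0,0.0],[8.5,-0.66,-0.0,1.14,0.0,-0.0,0.0],[8.5,-0.66,-0.0,1.15,0.0,-0.0,0.0],[8.5,-0.66,-0.0,1.14,0.0,-0.0,0.0]]
max [8.5  0.97 0.25 1.73 0.01 0.   0.01]
```

Emit:
{"fn": "send_rows", "kwargs": {"series": [[8.5,-1.0,-0.25,1.7,0.006,0,-0.011],[8.5,-1.0,-0.25,1.7,0.006,0,-0.011],[8.5,-1.0,-0.25,1.7,0.006,0,-0.011],[8.5,-0.7,0,1.15,0,0,0],[8.5,-0.7,0,1.15,0,0,0],[8.5,-0.7,0,1.15,0,0,0],[8.5,-0.65,0,1.15,0,0,0],[8.5,-0.6,0,1.15,0,0,0],[8.5,0,0,0,0,0,0]]}}

```text
time: 3.4
eef_pos: [0.4854, 0.1982, 0.0325]
eef_rot: [[-0.021, 1.0, -0.016], [0.867, 0.026, 0.498], [0.498, -0.003, -0.867]]
force: [0.5, 0.9, -0.2]
finger_gap: 0.994
grip_force: 0.0
```

```bash
python3 - <<'E'
from h import *
state()
p,d=cams.snapshot('scene');cv2.imwrite('pics/s1.png',cv2.resize(p[130:290,220:420],(800,640))[:600])
E
```

```text
3.4 grasp [0.4853 0.1997 0.0299] zdir [-0.016  0.498 -0.867] y [ 1.     0.026 -0.003] q [ 0.27  0.87 -0.66  2.23 -0.34  0.09  0.19] gap 0.994 F [ 0.5  0.9 -0.2] grip 0.0
```

View pics/s1.png

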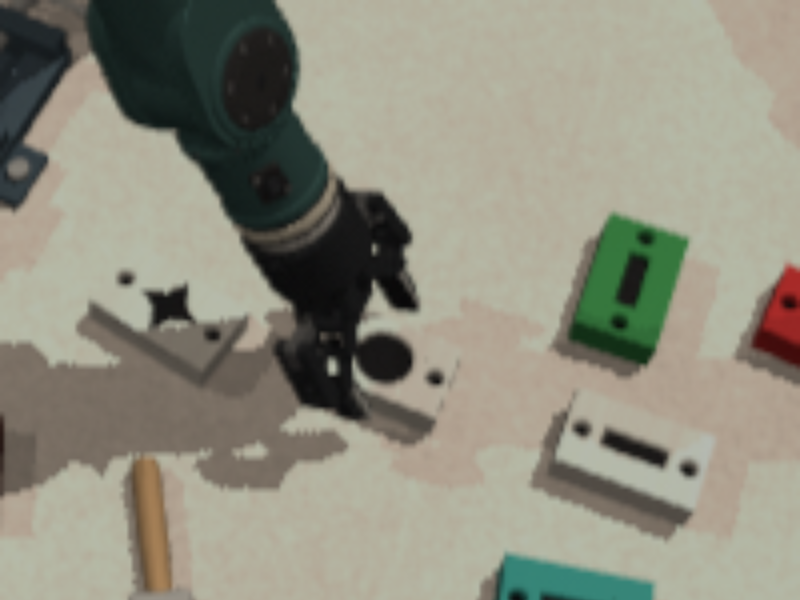

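Fingers straddle the disc block (block at about (395,375) in the crop), but joint 6 is at its limit; I'll lessen the tilt to 15° and lower.

```bash
python3 - <<'E'
from h import *
plan([([.4855,.2025,.030],tool(1.5,15),3),([.4855,.2025,.0225],tool(1.5,15),2)],8.5)
E
```

```text
[[8.5,0.09,0.0,0.06,-0.001,-0.087,-0.0],[8.5,0.1,0.01,0.05,-0.001,-0.086,-0.0],[8.5,0.11,0.0,0.05,-0.0,-0.087,-0.0],[8.5,-0.1,0.0,0.36,-0.0,0.0,-0.0],[8.5,-0.1,0.0,0.36,-0.0,0.0,-0.0]]
max [8.5  0.11 0.01 0.36 0.   0.09 0.  ]
```

Emit:
{"fn": "send_rows", "kwargs": {"series": [[8.5,0.1,0,0.05,0,-0.087,0],[8.5,0.1,0,0.05,0,-0.087,0],[8.5,0.1,0,0.05,0,-0.087,0],[8.5,-0.1,0,0.36,0,0,0],[8.5,-0.1,0,0.36,0,0,0],[8.5,0,0,0,0,0,0]]}}

```text
time: 4.05
eef_pos: [0.4851, 0.1998, 0.0251]
eef_rot: [[-0.023, 1.0, -0.01], [0.966, 0.025, 0.259], [0.259, -0.003, -0.966]]
force: [-0.1, -0.2, 0.6]
finger_gap: 0.998
grip_force: 0.0
```

```bash
python3 - <<'E'
from h import *
state()
E
```

```text
4.05 grasp [0.4851 0.2006 0.0222] zdir [-0.01   0.259 -0.966] y [ 1.     0.025 -0.003] q [-0.12  0.75 -0.3   2.22 -0.37  0.13  0.05] gap 0.998 F [-0.1 -0.2  0.6] grip 0.0
```

Emit:
{"fn": "send_rows", "kwargs": {"series": [[7.4,0,0,0,0,0,0],[6.6,0,0,0,0,0,0],[5.9,0,0,0,0,0,0]]}}

```text
time: 4.35
eef_pos: [0.4853, 0.2001, 0.0257]
eef_rot: [[-0.023, 1.0, -0.009], [0.966, 0.025, 0.258], [0.259, -0.003, -0.966]]
force: [-1.3, -0.5, 1.1]
finger_gap: 0.689
grip_force: 0.0
```

Emit:
{"fn": "send_rows", "kwargs": {"series": [[5.0,0,0,0,0,0,0],[4.5,0,0,0,0,0,0],[4.5,0,0,0,0,0,0],[4.5,0,0,0,0,0,0]]}}

```text
time: 4.75
eef_pos: [0.4852, 0.2003, 0.0261]
eef_rot: [[-0.025, 1.0, -0.009], [0.966, 0.027, 0.257], [0.257, -0.002, -0.966]]
force: [-1.2, -4.6, 5.0]
finger_gap: 0.669
grip_force: 64.9
```

```bash
python3 - <<'E'
from h import *
state()
plan([([.485,.201,.10],tool(1.5,15),4),([.485,.201,.10],tool(1.5,-75),12)],4.5)
E
```

```text
4.75 grasp [0.4851 0.2011 0.0232] zdir [-0.009  0.257 -0.966] y [ 1.     0.027 -0.002] q [-0.13  0.74 -0.3   2.22 -0.37  0.13  0.05] gap 0.669 F [-1.2 -4.6  5. ] grip 64.9
[[4.5,0.49,-0.01,-1.86,-0.001,0.0,-0.0],[4.5,0.49,-0.0,-1.85,-0.0,0.001,-0.0],[4.5,0.5,-0.01,-1.86,-0.001,0.0,-0.0],[4.5,0.49,-0.0,-1.85,-0.0,0.001,-0.0],[4.5,0.03,-0.0,0.02,-0.0,-0.131,-0.0],[4.5,0.03,-0.0,0.02,-0.0,-0.131,-0.0],[4.5,0.03,-0.0,0.02,-0.0,-0.131,-0.0],[4.5,0.03,-0.0,0.01,-0.0,-0.131,-0.0],[4.5,0.03,-0.0,0.01,-0.0,-0.131,-0.0],[4.5,0.04,-0.0,0.01,-0.0,-0.131,-0.0],[4.5,0.04,-0.0,-0.0,-0.0,-0.131,-0.0],[4.5,0.03,-0.0,-0.0,-0.0,-0.131,0.0]]
[[4.5,0.03,-0.0,-0.01,-0.0,-0.131,0.0],[4.5,0.03,-0.0,-0.01,-0.0,-0.131,0.0],[4.5,0.03,-0.0,-0.02,-0.0,-0.13,0.0],[4.5,0.03,-0.0,-0.03,-0.0,-0.131,0.0]]
max [4.5  0.5  0.01 1.86 0.   0.13 0.  ]
```

Emit:
{"fn": "send_rows", "kwargs": {"series": [[4.5,0.5,0,-1.9,0,0,0],[4.5,0.5,0,-1.9,0,0,0],[4.5,0.5,0,-1.9,0,0,0],[4.5,0.5,0,-1.9,0,0,0],[4.5,0,0,0,0,-0.131,0],[4.5,0,0,0,0,-0.131,0],[4.5,0,0,0,0,-0.131,0],[4.5,0,0,0,0,-0.131,0],[4.5,0,0,0,0,-0.131,0],[4.5,0,0,0,0,-0.131,0]]}}

```text
time: 5.75
eef_pos: [0.4847, 0.2033, 0.1025]
eef_rot: [[-0.03, 0.999, 0.011], [0.885, 0.032, -0.464], [-0.464, -0.004, -0.886]]
force: [-1.4, -1.0, -5.6]
finger_gap: 0.663
grip_force: 66.9
```

Emit:
{"fn": "send_rows", "kwargs": {"series": [[4.5,0,0,0,0,-0.131,0],[4.5,0,0,0,0,-0.131,0],[4.5,0,0,0,0,-0.131,0],[4.5,0,0,0,0,-0.131,0],[4.5,0,0,0,0,-0.131,0],[4.5,0,0,0,0,-0.131,0],[4.5,0,0,0,0,0,0]]}}

```text
time: 6.45
eef_pos: [0.4831, 0.2048, 0.0947]
eef_rot: [[-0.023, 0.999, 0.031], [0.302, 0.036, -0.953], [-0.953, -0.013, -0.302]]
force: [-1.0, -0.0, -6.1]
finger_gap: 0.667
grip_force: 67.2
```

```bash
python3 - <<'E'
from h import *
state()
p,d=cams.snapshot('scene');cv2.imwrite('pics/s2.png',cv2.resize(p[80:290,220:480],(743,600)))
E
```

```text
6.45 grasp [0.4832 0.202  0.0938] zdir [ 0.031 -0.953 -0.302] y [ 0.999  0.036 -0.013] q [-1.32  1.2   0.74  1.84  0.25  1.17 -0.81] gap 0.667 F [-1.  -0.  -6.1] grip 67.2
```

View pics/s2.png

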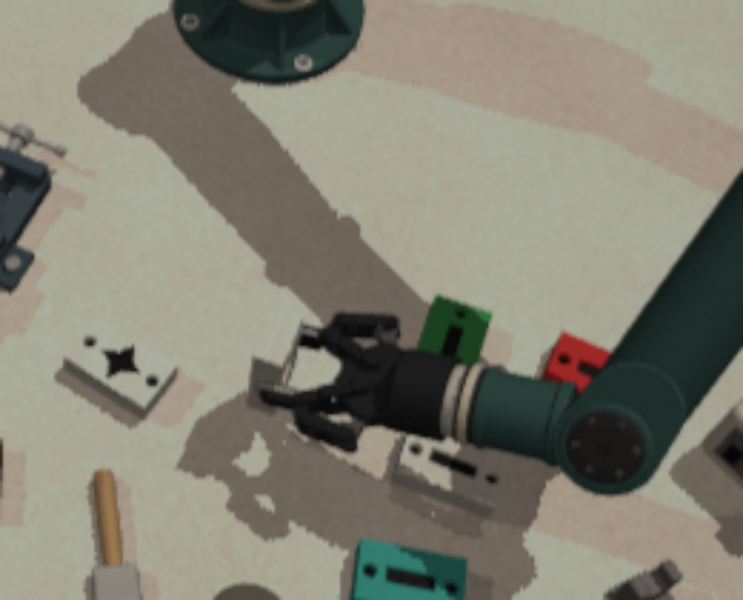

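The block is held upright (crop about (280,365)), clear of its neighbours. I'll correct the small angle error and lower.

```bash
python3 - <<'E'
from h import *
plan([([.485,.203,.080],tool(1.55,-75.1),3),([.485,.203,.053],tool(1.55,-75.1),4)],4.5)
E
```

```text
[[4.5,0.57,0.04,0.09,0.001,-0.016,0.004],[4.5,0.57,0.04,0.09,0.001,-0.016,0.004],[4.5,0.56,0.05,0.07,0.001,-0.016,0.004],[4.5,0.65,-0.0,0.17,0.0,-0.0,-0.0],[4.5,0.65,-0.0,0.18,0.0,-0.0,-0.0],[4.5,0.66,-0.0,0.17,0.0,-0.0,-0.0],[4.5,0.65,-0.0,0.18,0.0,-0.0,-0.0]]
max [4.5  0.66 0.05 0.18 0.   0.02 0.  ]
```

Emit:
{"fn": "send_rows", "kwargs": {"series": [[4.5,0.57,0.04,0.1,0.001,-0.016,0.004],[4.5,0.57,0.04,0.1,0.001,-0.016,0.004],[4.5,0.57,0.04,0.1,0.001,-0.016,0.004],[4.5,0.65,0,0.17,0,0,0],[4.5,0.65,0,0.17,0,0,0],[4.5,0.65,0,0.17,0,0,0],[4.5,0.65,0,0.17,0,0,0],[4.5,0,0,0,0,0,0]]}}

```text
time: 7.3
eef_pos: [0.4857, 0.2034, 0.0573]
eef_rot: [[-0.002, 1.0, 0.023], [0.255, 0.023, -0.967], [-0.967, 0.004, -0.255]]
force: [-0.7, -0.3, -4.1]
finger_gap: 0.667
grip_force: 67.2
```

```bash
python3 - <<'E'
from h import *
state()
E
```

```text
7.3 grasp [0.4858 0.2005 0.0565] zdir [ 0.023 -0.967 -0.255] y [1.    0.023 0.004] q [-1.31  1.29  0.72  1.8   0.23  1.18 -0.85] gap 0.667 F [-0.7 -0.3 -4.1] grip 67.2
```

Emit:
{"fn": "send_rows", "kwargs": {"series": [[4.5,0.15,0,0.04,0,0,0],[4.5,0.15,0,0.04,0,0,0],[4.5,0.1,0,0.03,0,0,0],[4.5,0.1,0,0.03,0,0,0],[4.5,0.05,0,0.01,0,0,0],[4.5,0,0,0,0,0,0]]}}

```text
time: 7.9
eef_pos: [0.4861, 0.2033, 0.0528]
eef_rot: [[-0.001, 1.0, 0.023], [0.255, 0.023, -0.967], [-0.967, 0.005, -0.255]]
force: [0.0, 0.4, -4.8]
finger_gap: 0.665
grip_force: 67.2
```

Emit:
{"fn": "send_rows", "kwargs": {"series": [[4.5,0.1,0,0.03,0,0,0],[4.5,0.1,0,0.03,0,0,0],[4.5,0.1,0,0.03,0,0,0],[4.5,0,0,0,0,0,0]]}}

```text
time: 8.3
eef_pos: [0.4861, 0.2031, 0.0502]
eef_rot: [[-0.001, 1.0, 0.023], [0.253, 0.022, -0.967], [-0.967, 0.005, -0.253]]
force: [0.0, 0.7, -2.7]
finger_gap: 0.664
grip_force: 67.6
```

Emit:
{"fn": "send_rows", "kwargs": {"series": [[4.5,0.1,0,0.03,0,0,0],[4.5,0.05,0,0.01,0,0,0],[4.5,0,0,0,0,0,0]]}}

```text
time: 8.6
eef_pos: [0.4862, 0.203, 0.0501]
eef_rot: [[-0.001, 1.0, 0.022], [0.251, 0.022, -0.968], [-0.968, 0.005, -0.251]]
force: [-0.7, 3.7, 5.2]
finger_gap: 0.667
grip_force: 68.0
```

Emit:
{"fn": "send_rows", "kwargs": {"series": [[5.8,0,0,0,0,0,0],[6.4,0,0,0,0,0,0],[7.2,0,0,0,0,0,0],[8.2,0,0,0,0,0,0],[8.5,0,0,0,0,0,0]]}}

```text
time: 9.1
eef_pos: [0.4861, 0.2031, 0.048]
eef_rot: [[-0.001, 1.0, 0.023], [0.255, 0.023, -0.967], [-0.967, 0.005, -0.255]]
force: [0.4, 0.4, 0.6]
finger_gap: 0.994
grip_force: 0.0
```

```bash
python3 - <<'E'
from h import *
s=state()
p,d=cams.snapshot('scene');cv2.imwrite('pics/s3.png',cv2.resize(p[150:260,260:400],(700,550),interpolation=cv2.INTER_CUBIC))
E
```

```text
9.1 grasp [0.4862 0.2002 0.0472] zdir [ 0.023 -0.967 -0.255] y [1.    0.023 0.005] q [-1.31  1.3   0.72  1.79  0.23  1.17 -0.85] gap 0.994 F [0.4 0.4 0.6] grip 0.0
```

View pics/s3.png

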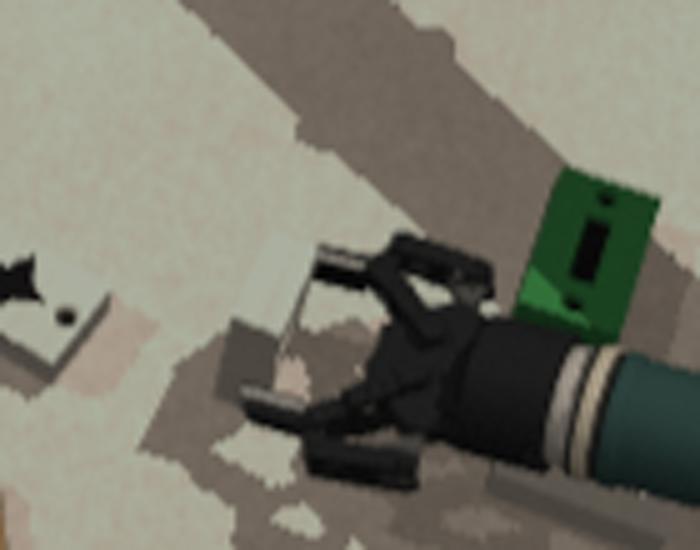

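The block stands free at crop about (270,300). Now retract, raise, and swing to the other side.

```bash
python3 - <<'E'
from h import *
p,R=plan([([.485,.275,.069],tool(1.5,-75),4),([.485,.275,.20],tool(1.5,-45),4),([.485,.22,.26],tool(1.5,0),6),([.485,.08,.22],tool(1.5,50),7)],8.5)
E
```

```text
[[8.5,-0.05,0.02,-1.95,-0.001,0.001,-0.001],[8.5,-0.05,0.02,-1.95,-0.0,0.001,-0.001],[8.5,-0.05,0.01,-1.94,-0.001,0.001,-0.002],[8.5,-0.05,0.02,-1.95,-0.0,0.001,-0.001],[8.5,-3.2,0.0,-0.84,-0.0,0.131,-0.0],[8.5,-3.06,0.0,-1.25,-0.0,0.131,-0.0],[8.5,-2.88,0.0,-1.63,-0.0,0.131,-0.0],[8.5,-2.64,0.0,-2.0,-0.0,0.131,-0.001],[8.5,-1.39,-0.02,-0.04,-0.0,0.131,0.0],[8.5,-1.37,-0.03,-0.23,-0.0,0.131,0.0],[8.5,-1.33,-0.02,-0.4,-0.0,0.131,0.0],[8.5,-1.27,-0.03,-0.57,-0.0,0.131,0.0]]
[[8.5,-1.18,-0.02,-0.74,-0.0,0.131,0.0],[8.5,-1.08,-0.03,-0.88,-0.0,0.13,0.0],[8.5,-2.03,-0.05,0.59,-0.0,0.125,0.0],[8.5,-2.09,-0.05,0.33,-0.0,0.125,0.0],[8.5,-2.11,-0.05,0.07,-0.0,0.125,-0.0],[8.5,-2.11,-0.05,-0.2,-0.0,0.125,-0.0],[8.5,-2.06,-0.05,-0.46,-0.0,0.124,-0.0],[8.5,-1.99,-0.06,-0.71,-0.0,0.125,-0.0],[8.5,-1.89,-0.05,-0.95,-0.0,0.124,-0.0]]
max [8.5  3.2  0.06 2.   0.   0.13 0.  ]
```

Emit:
{"fn": "send_rows", "kwargs": {"series": [[8.5,0,0,-1.9,0,0,0],[8.5,0,0,-1.9,0,0,0],[8.5,0,0,-2.0,0,0,0],[8.5,0,0,-2.0,0,0,0],[8.5,-3.2,0,-0.8,0,0.13,0],[8.5,-3.1,0,-1.2,0,0.13,0],[8.5,-2.9,0,-1.6,0,0.13,0],[8.5,-2.6,0,-2.0,0,0.13,0],[8.5,-1.4,0,0,0,0.13,0],[8.5,-1.4,0,-0.2,0,0.13,0],[8.5,-1.3,0,-0.4,0,0.13,0],[8.5,-1.3,0,-0.6,0,0.13,0]]}}

```text
time: 10.35
eef_pos: [0.4844, 0.2385, 0.2421]
eef_rot: [[-0.02, 1.0, 0.012], [0.964, 0.023, -0.265], [-0.265, 0.006, -0.964]]
force: [0.5, -0.0, 0.2]
finger_gap: 0.993
grip_force: 0.0
```

Emit:
{"fn": "send_rows", "kwargs": {"series": [[8.5,-1.2,0,-0.7,0,0.13,0],[8.5,-1.1,0,-0.9,0,0.13,0],[8.5,-2.0,0,0.6,0,0.125,0],[8.5,-2.1,0,0.3,0,0.125,0],[8.5,-2.1,0,0.1,0,0.125,0],[8.5,-2.1,0,-0.2,0,0.125,0],[8.5,-2.1,0,-0.5,0,0.125,0],[8.5,-2.0,0,-0.7,0,0.125,0],[8.5,-1.9,0,-1.0,0,0.125,0],[8.5,0,0,0,0,0,0]]}}

```text
time: 11.35
eef_pos: [0.4883, 0.0709, 0.2207]
eef_rot: [[-0.004, 1.0, -0.009], [0.666, 0.009, 0.746], [0.746, -0.003, -0.666]]
force: [0.6, 0.0, -0.4]
finger_gap: 0.995
grip_force: 0.0
```

```bash
python3 - <<'E'
from h import *
s=state()
t,d=cams.snapshot('top');s,d2=cams.snapshot('scene');cv2.imwrite('pics/s4.png',np.hstack([cv2.resize(t[140:290,130:330],(400,300)),cv2.resize(s[130:280,200:400],(400,300))]))
cv2.imwrite('t4.png',t);cv2.imwrite('s4.png',s)
E
```

```text
11.35 grasp [0.4883 0.0732 0.2187] zdir [-0.009  0.746 -0.666] y [ 1.     0.009 -0.003] q [ 0.11  0.53  0.12  2.18 -1.08  1.05  1.1 ] gap 0.995 F [ 0.6  0.  -0.4] grip 0.0
```

View pics/s4.png

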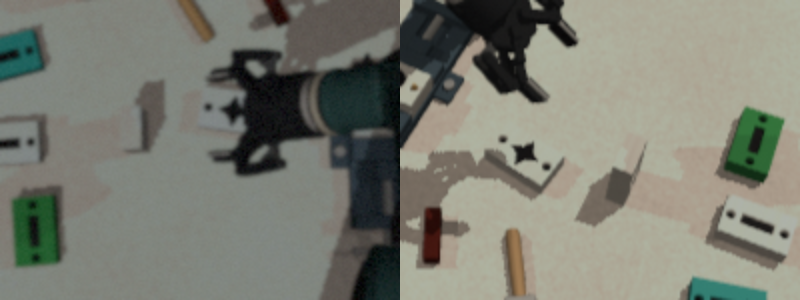

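```bash
python3 - <<'E'
from h import *
t=cv2.imread('t4.png')
for uv in [(197.5,205),(197.5,193.5),(197.5,215)]:print(ray('top',*uv,.096).round(4))
im=cv2.imread('t4.png')[185:222,188:212].max(2);print(im[::2,::1])
z=tool(1.5,60)[:,2]; g=np.array([.486,.187,.051])
plan([(g-.085*z,tool(1.5,60),5),(g-.04*z,tool(1.5,60),3),(g,tool(1.5,60),5)],8.5)
E
```

```text
[0.4811 0.1842 0.096 ]
[0.5122 0.1839 0.096 ]
[0.4542 0.1844 0.096 ]
[[134 134 133 132 135 135 132 134 133 132 128 115 103  94  94  93  93  92
   94  93  90  92  91  98]
 [132 135 134 133 135 130 134 136 133 131 129 110  97  90  89  93  90  91
   87  95  92  92  92  99]
 [134 132 132 133 131 134 136 134 130 116 103  94  92  93  93  96  94  93
   94  89  89  90  94  97]
 [136 133 136 134 133 134 133 134 126 112  98  94  94  94  95  96  94  94
   91  93  93  99  97 102]
 [133 134 130 126 130 127 129 125 125 125 120 114  97  88  91  91  89  88
   90  91  91  90  95  99]
 [130 131 130 127 130 127 129 128 133 135 133 119  97  76  68  81  90  91
   93  94  91  95  97  99]
 [130 126 129 129 131 129 126 129 133 133 130 120  95  65  61  73  85  89
   92  95  95  94  96  96]
 [128 127 128 128 129 127 130 128 127 130 129 122  96  69  61  69  86  92
   94  94  94  90  95  96]
 [129 127 129 128 127 128 131 131 130 134 133 125 104  68  59  65  82  90
   93  95  91  93  98 104]
 [130 126 129 128 128 127 129 127 129 132 135 129 104  70  54  67  80  88
   90  96  96  97 102 119]
 [127 129 129 128 129
[... 698 characters left out ...]
0 133 131 132 136 133 135 133 134 135 132 135 135 134 132 133
  131 134 135 135 136 134]
 [134 135 135 133 133 135 137 133 136 134 132 132 135 134 133 132 132 133
  133 136 134 133 132 135]]
[[8.5,-1.47,0.02,2.21,0.001,0.041,-0.001],[8.5,-1.56,0.02,2.15,0.001,0.04,-0.001],[8.5,-1.64,0.02,2.08,0.001,0.041,-0.001],[8.5,-1.72,0.03,2.01,0.001,0.04,-0.001],[8.5,-1.81,0.02,1.94,0.001,0.041,-0.0],[8.5,0.0,-0.0,1.5,0.0,-0.0,-0.0],[8.5,0.0,-0.0,1.5,0.0,-0.0,-0.0],[8.5,0.0,-0.0,1.5,0.0,-0.0,-0.0],[8.5,0.0,-0.0,0.8,0.0,-0.0,-0.0],[8.5,0.0,-0.0,0.8,0.0,-0.0,-0.0],[8.5,0.0,-0.0,0.8,0.0,-0.0,-0.0],[8.5,0.0,-0.0,0.8,0.0,-0.0,-0.0]]
[[8.5,0.0,-0.0,0.8,0.0,-0.0,-0.0]]
max [8.5  1.81 0.03 2.21 0.   0.04 0.  ]
```

Emit:
{"fn": "send_rows", "kwargs": {"series": [[8.5,-1.5,0,2.2,0,0.04,0],[8.5,-1.6,0,2.1,0,0.04,0],[8.5,-1.6,0,2.1,0,0.04,0],[8.5,-1.7,0,2.0,0,0.04,0],[8.5,-1.8,0.1,1.9,0.004,0.04,-0.004],[8.5,0,0,1.5,0,0,0],[8.5,0,0,1.5,0,0,0],[8.5,0,0,0,0,0,0]]}}

```text
time: 12.25
eef_pos: [0.4864, 0.1417, 0.0819]
eef_rot: [[-0.02, 0.999, -0.029], [0.499, 0.036, 0.866], [0.866, 0.003, -0.5]]
force: [0.3, 0.3, 1.1]
finger_gap: 0.997
grip_force: 0.0
```

```bash
python3 - <<'E'
from h import *
s=state()
z=tool(1.5,60)[:,2]; g=np.array([.486,.187,.051])
plan([(g-.03*z,tool(1.5,60),3),(g,tool(1.5,60),4)],8.5)
E
```

```text
12.25 grasp [0.4863 0.1443 0.0804] zdir [-0.029  0.866 -0.5  ] y [0.999 0.036 0.003] q [ 0.16  0.88 -0.05  2.21 -1.37  1.02  1.51] gap 0.997 F [0.3 0.3 1.1] grip 0.0
[[8.5,-0.14,0.03,0.72,-0.002,-0.0,0.002],[8.5,-0.13,0.03,0.72,-0.002,-0.0,0.003],[8.5,-0.14,0.03,0.73,-0.003,-0.0,0.002],[8.5,0.0,-0.0,0.75,0.0,-0.0,0.0],[8.5,0.0,-0.0,0.75,0.0,-0.0,0.0],[8.5,0.0,-0.0,0.75,0.0,-0.0,0.0],[8.5,0.0,-0.0,0.75,0.0,-0.0,0.0]]
max [8.5  0.14 0.03 0.75 0.   0.   0.  ]
```

Emit:
{"fn": "send_rows", "kwargs": {"series": [[8.5,-0.14,0.03,0.7,-0.002,0,0.002],[8.5,-0.14,0.03,0.7,-0.002,0,0.002],[8.5,-0.14,0.03,0.7,-0.002,0,0.002],[8.5,0,0,0.75,0,0,0],[8.5,0,0,0.75,0,0,0],[8.5,0,0,0.75,0,0,0],[8.5,0,0,0.75,0,0,0],[8.5,0,0,0,0,0,0]]}}

```text
time: 13.05
eef_pos: [0.4872, 0.181, 0.052]
eef_rot: [[-0.012, 1.0, -0.019], [0.5, 0.022, 0.866], [0.866, 0.001, -0.5]]
force: [-0.6, -0.1, -0.4]
finger_gap: 0.994
grip_force: 0.0
```

```bash
python3 - <<'E'
from h import *
s=state()
E
```

```text
13.05 grasp [0.4871 0.1836 0.0505] zdir [-0.019  0.866 -0.5  ] y [1.    0.022 0.001] q [ 0.13  0.94 -0.11  2.21 -1.49  0.95  1.58] gap 0.994 F [-0.6 -0.1 -0.4] grip 0.0
```

Emit:
{"fn": "send_rows", "kwargs": {"series": [[8.5,0,-0.1,0.4,0,0,0],[7.4,0,0,0,0,0,0],[6.6,0,0,0,0,0,0],[5.9,0,0,0,0,0,0],[5.6,0,0,0,0,0,0]]}}

```text
time: 13.55
eef_pos: [0.4868, 0.1829, 0.0504]
eef_rot: [[-0.011, 1.0, -0.016], [0.501, 0.02, 0.865], [0.865, 0.002, -0.501]]
force: [-0.0, -1.6, 2.4]
finger_gap: 0.671
grip_force: 59.9
```

Emit:
{"fn": "send_rows", "kwargs": {"series": [[4.5,0,0,0,0,0,0],[4.5,0,0,0,0,0,0],[4.5,0,0,0,0,0,0]]}}

```text
time: 13.85
eef_pos: [0.4868, 0.1829, 0.0504]
eef_rot: [[-0.012, 1.0, -0.016], [0.501, 0.02, 0.865], [0.865, 0.002, -0.502]]
force: [0.3, -2.9, 3.3]
finger_gap: 0.669
grip_force: 63.1
```

```bash
python3 - <<'E'
from h import *
s=state();g=s['eef_pos']+.003*s['eef_rot'][:,2]
plan([(g+[0,0,.10],tool(1.5,60),4),(g+[.01,-.05,.16],tool(1.5,15),7),([.502,.05,.24],tool(0.75,-30),7)],4.5)
E
```

```text
13.85 grasp [0.4868 0.1855 0.0489] zdir [-0.016  0.865 -0.502] y [1.    0.02  0.002] q [ 0.13  0.95 -0.12  2.22 -1.5   0.94  1.59] gap 0.669 F [ 0.3 -2.9  3.3] grip 63.1
[[4.5,2.16,0.0,-1.25,0.002,0.0,-0.0],[4.5,2.16,0.0,-1.26,0.001,0.001,-0.001],[4.5,2.17,0.01,-1.25,0.002,0.0,-0.0],[4.5,2.16,0.0,-1.25,0.001,0.001,-0.001],[4.5,0.41,0.12,-1.04,0.0,-0.112,0.0],[4.5,0.3,0.13,-1.08,0.0,-0.112,0.0],[4.5,0.17,0.12,-1.1,0.0,-0.112,0.0],[4.5,0.05,0.13,-1.12,0.0,-0.112,0.0],[4.5,-0.07,0.12,-1.11,0.0,-0.113,0.0],[4.5,-0.2,0.13,-1.1,0.0,-0.112,0.0],[4.5,-0.33,0.12,-1.07,0.001,-0.113,0.0],[4.5,-1.04,0.04,-0.73,0.0,-0.112,0.002]]
[[4.5,-1.11,0.05,-0.61,0.0,-0.112,0.002],[4.5,-1.17,0.05,-0.49,0.0,-0.112,0.002],[4.5,-1.22,0.05,-0.35,0.0,-0.112,0.002],[4.5,-1.25,0.05,-0.21,0.0,-0.112,0.002],[4.5,-1.26,0.05,-0.07,0.001,-0.113,0.002],[4.5,-1.27,0.06,0.07,0.0,-0.112,0.001]]
max [4.5  2.17 0.13 1.26 0.   0.11 0.  ]
```

Emit:
{"fn": "send_rows", "kwargs": {"series": [[4.5,2.2,0,-1.25,0,0,0],[4.5,2.2,0,-1.25,0,0,0],[4.5,2.2,0,-1.25,0,0,0],[4.5,2.2,0,-1.25,0,0,0],[4.5,0.4,0.1,-1.0,0,-0.112,0],[4.5,0.3,0.1,-1.1,0,-0.112,0],[4.5,0.2,0.1,-1.1,0,-0.112,0],[4.5,0,0.1,-1.1,0,-0.112,0],[4.5,-0.1,0.1,-1.1,0,-0.112,0],[4.5,-0.2,0.1,-1.1,0,-0.112,0],[4.5,-0.3,0.1,-1.1,0,-0.112,0],[4.5,-1.0,0,-0.7,0,-0.112,0]]}}

```text
time: 15.05
eef_pos: [0.4938, 0.1249, 0.2171]
eef_rot: [[-0.023, 1.0, -0.001], [0.989, 0.023, 0.145], [0.145, 0.002, -0.989]]
force: [-0.8, 0.1, -5.2]
finger_gap: 0.667
grip_force: 65.4
```

Emit:
{"fn": "send_rows", "kwargs": {"series": [[4.5,-1.1,0,-0.6,0,-0.112,0.002],[4.5,-1.2,0,-0.5,0,-0.112,0.002],[4.5,-1.2,0,-0.3,0,-0.112,0.002],[4.5,-1.2,0,-0.2,0,-0.112,0.002],[4.5,-1.3,0,-0.1,0,-0.112,0.002],[4.5,-1.3,0,0.1,0,-0.112,0.002],[4.5,0,0,0,0,0,0]]}}

```text
time: 15.75
eef_pos: [0.4943, 0.0558, 0.2406]
eef_rot: [[-0.012, 1.0, 0.007], [0.865, 0.014, -0.501], [-0.501, 0.0, -0.865]]
force: [0.6, 0.9, -4.4]
finger_gap: 0.667
grip_force: 65.5
```

```bash
python3 - <<'E'
from h import *
s=state()
th=-30.1
plan([([.502,-.06,.19],tool(0,th),4),([.502,-.161,.13],tool(0,th),5)],4.5)
E
```

```text
15.75 grasp [0.4943 0.0543 0.238 ] zdir [ 0.007 -0.501 -0.865] y [1.    0.014 0.   ] q [-1.07  0.56  0.85  2.11  0.13  0.78 -0.36] gap 0.667 F [ 0.6  0.9 -4.4] grip 65.5
[[4.5,-1.87,0.15,2.47,0.002,-0.0,0.003],[4.5,-1.87,0.16,2.47,0.002,-0.0,0.003],[4.5,-1.87,0.17,2.47,0.002,-0.0,0.003],[4.5,-1.88,0.19,2.47,0.001,-0.0,0.003],[4.5,-1.15,-0.0,2.05,0.0,-0.0,0.0],[4.5,-1.15,-0.0,2.05,0.0,-0.0,0.0],[4.5,-1.14,-0.0,2.05,0.0,-0.0,0.0],[4.5,-1.15,-0.0,2.05,0.0,-0.0,0.0],[4.5,-1.14,-0.01,2.05,0.0,-0.0,0.0]]
max [4.5  1.88 0.19 2.47 0.   0.   0.  ]
```

Emit:
{"fn": "send_rows", "kwargs": {"series": [[4.5,-1.9,0.15,2.5,0.002,0,0.003],[4.5,-1.9,0.15,2.5,0.002,0,0.003],[4.5,-1.9,0.15,2.5,0.002,0,0.003],[4.5,-1.9,0.15,2.5,0.002,0,0.003],[4.5,-1.15,0,2.05,0,0,0],[4.5,-1.15,0,2.05,0,0,0],[4.5,-1.15,0,2.05,0,0,0],[4.5,-1.15,0,2.05,0,0,0],[4.5,-1.1,0,2.0,0,0,0],[4.5,0,0,0,0,0,0]]}}

```text
time: 16.75
eef_pos: [0.4995, -0.1656, 0.1332]
eef_rot: [[0.01, 1.0, -0.005], [0.867, -0.011, -0.498], [-0.498, 0.0, -0.867]]
force: [-0.6, 0.2, -4.0]
finger_gap: 0.666
grip_force: 66.6
```

```bash
python3 - <<'E'
from h import *
s=state()
t,d=cams.snapshot('top');s,d2=cams.snapshot('scene');cv2.imwrite('pics/s5.png',np.hstack([cv2.resize(t[150:260,270:380],(390,390)),cv2.resize(s[100:210,130:240],(390,390))]))
plan([([.5022,-.161,.10],tool(0,-30.1),4)],4.5)
E
```

```text
16.75 grasp [ 0.4995 -0.1671  0.1306] zdir [-0.005 -0.498 -0.867] y [ 1.    -0.011  0.   ] q [-0.57  0.72  0.75  2.24  0.17  0.32 -0.13] gap 0.666 F [-0.6  0.2 -4. ] grip 66.6
[[4.5,0.47,0.02,0.63,-0.0,-0.001,-0.002],[4.5,0.47,0.02,0.63,-0.0,-0.001,-0.002],[4.5,0.46,0.03,0.63,-0.001,-0.001,-0.002],[4.5,0.47,0.03,0.63,-0.0,-0.002,-0.001]]
max [4.5  0.47 0.03 0.63 0.   0.   0.  ]
```

View pics/s5.png

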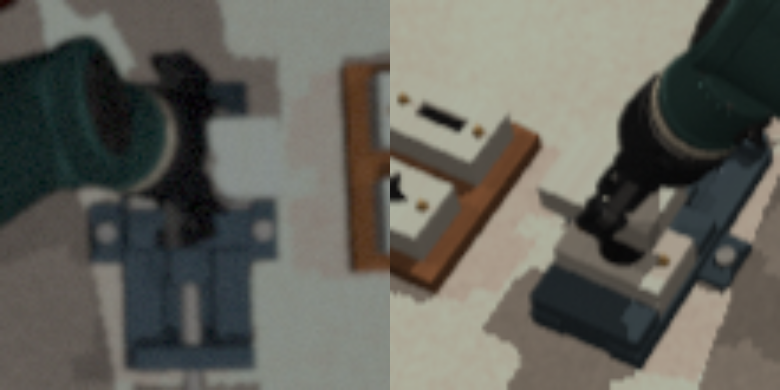

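The block hangs level, cavity down, above the vise (left tile about (245,155), right tile about (600,225)). Descending.

Emit:
{"fn": "send_rows", "kwargs": {"series": [[4.5,0.47,0.03,0.63,0,-0.001,-0.002],[4.5,0.47,0.03,0.63,0,-0.001,-0.002],[4.5,0.47,0.03,0.63,0,-0.001,-0.002],[4.5,0.47,0.03,0.63,0,-0.001,-0.002],[4.5,0,0,0,0,0,0]]}}

```text
time: 17.35
eef_pos: [0.5028, -0.1585, 0.1016]
eef_rot: [[-0.005, 1.0, -0.001], [0.865, 0.003, -0.503], [-0.503, -0.004, -0.865]]
force: [0.1, 0.1, -4.6]
finger_gap: 0.668
grip_force: 66.6
```

```bash
python3 - <<'E'
from h import *
s=state()
plan([([.5022,-.161,.087],tool(0,-30.1),4)],4.5)
E
```

```text
17.35 grasp [ 0.5028 -0.1601  0.099 ] zdir [-0.001 -0.503 -0.865] y [ 1.     0.003 -0.004] q [-0.56  0.79  0.72  2.24  0.15  0.26 -0.15] gap 0.668 F [ 0.1  0.1 -4.6] grip 66.6
[[4.5,0.13,-0.01,0.27,-0.0,0.0,0.001],[4.5,0.13,-0.02,0.27,-0.0,0.0,0.001],[4.5,0.13,-0.01,0.27,-0.001,0.001,0.001],[4.5,0.13,-0.02,0.27,-0.0,0.0,0.002]]
max [4.5  0.13 0.02 0.27 0.   0.   0.  ]
```

Emit:
{"fn": "send_rows", "kwargs": {"series": [[4.5,0.13,-0.02,0.27,0,0,0.001],[4.5,0.13,-0.02,0.27,0,0,0.001],[4.5,0.13,-0.02,0.27,0,0,0.001],[4.5,0.13,-0.02,0.27,0,0,0.001],[4.5,0,0,0,0,0,0]]}}

```text
time: 17.85
eef_pos: [0.502, -0.1604, 0.0907]
eef_rot: [[0.002, 1.0, -0.001], [0.865, -0.002, -0.503], [-0.503, 0.0, -0.865]]
force: [-0.7, -0.0, -3.6]
finger_gap: 0.669
grip_force: 66.6
```

```bash
python3 - <<'E'
from h import *
s=state()
t,d=cams.snapshot('top');s,d2=cams.snapshot('scene');cv2.imwrite('pics/s6.png',np.hstack([cv2.resize(t[170:230,290:350],(390,390)),cv2.resize(s[130:210,150:230],(390,390),interpolation=cv2.INTER_CUBIC)]))
plan([([.5022,-.161,.081],tool(0,-30.1),3)],4.5)
E
```

```text
17.85 grasp [ 0.502  -0.1619  0.0881] zdir [-0.001 -0.503 -0.865] y [ 1.    -0.002  0.   ] q [-0.55  0.81  0.71  2.25  0.15  0.24 -0.15] gap 0.669 F [-0.7 -0.  -3.6] grip 66.6
[[4.5,0.15,-0.0,0.2,-0.0,0.0,-0.001],[4.5,0.15,-0.0,0.2,-0.0,0.001,-0.001],[4.5,0.15,-0.01,0.19,-0.0,0.0,-0.0]]
max [4.5  0.15 0.01 0.2  0.   0.   0.  ]
```

View pics/s6.png

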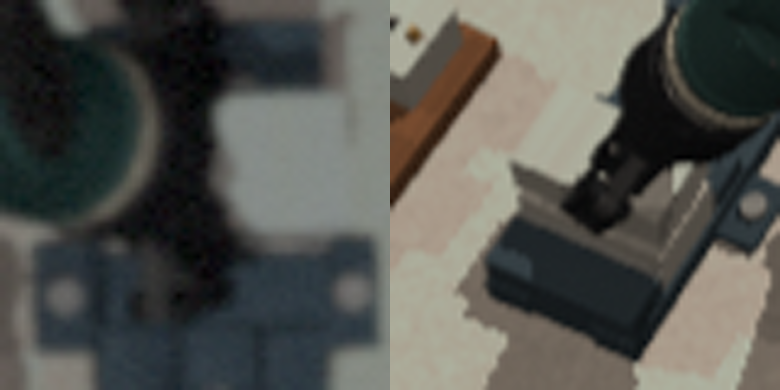

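The block is over its mate, level and aligned. Lowering gently onto the pins.

Emit:
{"fn": "send_rows", "kwargs": {"series": [[4.5,0.15,0,0.2,0,0,0],[4.5,0.15,0,0.2,0,0,0],[4.5,0.12,0,0.15,0,0,0],[4.5,0,0,0,0,0,0]]}}

```text
time: 18.35
eef_pos: [0.5022, -0.1593, 0.0838]
eef_rot: [[0.001, 1.0, -0.001], [0.865, -0.002, -0.503], [-0.503, 0.0, -0.865]]
force: [0.4, -0.3, -4.9]
finger_gap: 0.663
grip_force: 66.6
```

```bash
python3 - <<'E'
from h import *
s=state();print(s['moment'].round(2))
E
```

```text
18.35 grasp [ 0.5022 -0.1609  0.0812] zdir [-0.001 -0.503 -0.865] y [ 1.    -0.002  0.   ] q [-0.55  0.82  0.71  2.25  0.14  0.22 -0.16] gap 0.663 F [ 0.4 -0.3 -4.9] grip 66.6
[0.97 0.05 0.  ]
```

Emit:
{"fn": "send_rows", "kwargs": {"series": [[4.5,0.05,0,0.09,0,0,0],[4.5,0.05,0,0.09,0,0,0],[4.5,0.05,0,0.09,0,0,0],[4.5,0,0,0,0,0,0]]}}

```text
time: 18.75
eef_pos: [0.5022, -0.1597, 0.081]
eef_rot: [[0.002, 1.0, -0.001], [0.864, -0.002, -0.503], [-0.503, 0.001, -0.864]]
force: [-0.6, -0.5, -4.8]
finger_gap: 0.666
grip_force: 66.6
```

Emit:
{"fn": "send_rows", "kwargs": {"series": [[4.5,0.05,0,0.09,0,0,0],[4.5,0.05,0,0.09,0,0,0],[4.5,0,0,0,0,0,0]]}}

```text
time: 19.05
eef_pos: [0.5021, -0.1599, 0.079]
eef_rot: [[0.002, 1.0, -0.001], [0.864, -0.002, -0.503], [-0.503, 0.0, -0.864]]
force: [-0.4, -1.1, -4.9]
finger_gap: 0.668
grip_force: 66.6
```

Emit:
{"fn": "send_rows", "kwargs": {"series": [[4.5,0.04,0,0.07,0,0,0],[4.5,0.04,0,0.07,0,0,0],[4.5,0,0,0,0,0,0]]}}

```text
time: 19.35
eef_pos: [0.5021, -0.1599, 0.0786]
eef_rot: [[0.003, 1.0, -0.0], [0.864, -0.003, -0.503], [-0.503, 0.001, -0.864]]
force: [-2.7, 4.3, 9.9]
finger_gap: 0.666
grip_force: 68.3
```

Contact occurs at the expected seated height (grasp 76 mm). Release slowly.

Emit:
{"fn": "send_rows", "kwargs": {"series": [[5.8,0,0,0,0,0,0],[6.3,0,0,0,0,0,0],[7.0,0,0,0,0,0,0],[8.0,0,0,0,0,0,0],[8.5,0,0,0,0,0,0],[8.5,0,0,0,0,0,0]]}}

```text
time: 19.95
eef_pos: [0.5024, -0.1596, 0.0773]
eef_rot: [[0.002, 1.0, -0.0], [0.865, -0.002, -0.503], [-0.503, 0.001, -0.865]]
force: [0.5, -0.2, -0.0]
finger_gap: 0.996
grip_force: 0.0
```

Emit:
{"fn": "send_rows", "kwargs": {"series": [[8.5,0,0,-1,0,0,0],[8.5,0,0,-2,0,0,0],[8.5,0,0,-3,0,0,0],[8.5,0,0,-4,0,0,0],[8.5,0,0,-4,0,0,0],[8.5,0,0,-4,0,0,0],[8.5,0,0,-4,0,0,0],[8.5,0,0,0,0,0,0]]}}

```text
time: 20.75
eef_pos: [0.5054, -0.0459, 0.271]
eef_rot: [[0.001, 1.0, 0.009], [0.867, 0.004, -0.499], [-0.499, 0.008, -0.867]]
force: [0.5, -0.2, 0.1]
finger_gap: 0.998
grip_force: 0.0
```

```bash
python3 - <<'E'
from h import *
s=state()
t,d=cams.snapshot('top');s,d2=cams.snapshot('scene');cv2.imwrite('pics/s7.png',np.hstack([cv2.resize(t[170:230,290:350],(390,390),interpolation=cv2.INTER_CUBIC),cv2.resize(s[130:210,150:230],(390,390),interpolation=cv2.INTER_CUBIC)]))
c=CAL['scene'];d=d2
P=[]
for v in range(140,195):
  for u in range(160,225):
    z=d[v,u]; X=c['R'].T@(np.array([(u-c['cx'])/c['fx']*z,(v-c['cy'])/c['fy']*z,z])-c['t'])
    if z>0 and abs(X[0]-.503)<.022 and abs(X[1]+.162)<.04 and X[2]>.06: P.append(X)
P=np.array(P);A=np.c_[P[:,:2]-[.502,-.162],np.ones(len(P))];k=np.linalg.lstsq(A,P[:,2],rcond=None)[0];print(len(P),'tilt x,y rad, height',k)
E
```

```text
20.75 grasp [ 0.5055 -0.0474  0.2684] zdir [ 0.009 -0.499 -0.867] y [1.    0.004 0.008] q [-0.94  0.5   0.91  2.13  0.2   0.73 -0.23] gap 0.998 F [ 0.5 -0.2  0.1] grip 0.0
373 tilt x,y rad, height [ 0.00416815 -0.00795706  0.08367993]
```

View pics/s7.png

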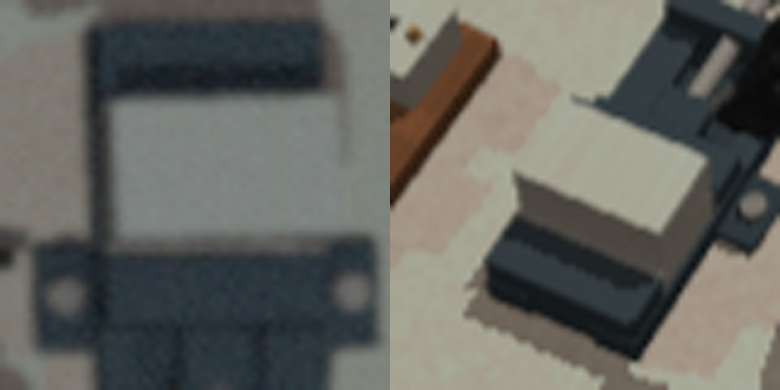

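The top half sits flush: its back is at 83.7 mm (84 expected), it is level, and no gap is visible (right tile about (600,220)).

```bash
python3 -c "
from cell import workorder;print(workorder.job_done())"
```

```text
the job is handed in; nothing more can be done
None
```

The disc top half is turned over and seated on the bottom half in the vise: its back measures 83.7 mm high (84 expected), it is level with no visible gap, and I handed the job in at about 21 s of the 54 s allowed.

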